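# Dispense two grinding balls into a beaker

## Task

Stand the empty steel beaker on the bench under the lip of the ball dispenser's chute, then dispense exactly two balls into it: each time push the sprung slide by its black thumb plate all the way to its stop and let it spring fully back. Leave the beaker standing under the chute with both balls in it, and leave the rest of the balls in the magazine and the other things on the bench where they are.

Things in the scene. Friction and masses are not known exactly. Their poses are not given: they have to be found in the camera images.
- dispenser: Fixed ball dispenser: grey base and column, aluminium guide, upright clear magazine tube (25 mm across, top at z 168 mm) over a sprung steel slide, steel chute. Origin on the bench under the tube's axis; x = push direction of the slide, y left, z up. In mm: base x -103 to 53, y -45 to 55, 10 high; column x -68 to -13, y +-25; guide x -76 to 71, y +-29, z 96 to 126.
- slide (a joint): Travel of the sprung slide in m: 0 = fully out (where the spring returns it), 0.030 = fully home on its stop. Pushed along the dispenser's +x; 3 N at rest, 9 N fully home. The ball drops into the chute only in the last 4 mm of the stroke; the next one enters the slide when it is fully back.
- plate (a point): Push point on the black upright thumb plate at the slide's near end; moves with the slide. At rest at x -113, y 0, z 135 mm in the dispenser's frame. Plate 50 mm wide (y), 8 mm thick (x), z 88 to 148 mm; its face looks to the dispenser's -x. Axes as the dispenser's.
- lip (a point): Middle of the chute's lip (open low end), on the trough floor: x 30, y -80, z 67 mm in the dispenser's frame. The trough, 28 mm wide, falls 7 degrees towards -y from y 16 to here. Its underside here is 64 mm above the bench (9 mm over the beaker's rim), its side walls reach 77 mm. Balls roll off at about 0.3 m/s.
- stand_point (a point): Point on the bench where the beaker's axis should stand, 14 mm beyond the lip (x 30, y -94, z 0 mm in the dispenser's frame); up to about 10 mm off still catches the balls. Axes as the dispenser's.
- beaker: Squat plain steel beaker, loose, open on top: outer diameter 60 mm, height 55 mm, wall 3 mm, floor 4 mm, 150 g. Origin at the centre of its underside, z up.
- ball1: Steel ball, diameter 16 mm, 17 g; origin at its centre. The lowest in the dispenser, in the slide's pocket: the first to come out.
- ball2: Steel ball like ball1, the second from below in the magazine tube: the second to come out.
- ball3: Steel ball like ball1, the third from below; stays in the dispenser.
- ball4: Steel ball like ball1, the topmost; stays in the dispenser.
- tube_rack: Bystander: stepped red plastic tube rack, 100 x 135 mm, 75 mm high at its highest step; origin at the centre of its underside.
- tip_box: Bystander: blue box of pipette tips, 120 x 85 mm, 55 mm high; origin at the centre of its underside.
- reagent_bottle: Bystander: amber glass bottle, diameter 68 mm, height 150 mm; origin at the centre of its underside.

How it is judged:
By the outcome, as a careful person would: the job done as asked, in the order asked, and still so for the second after the job is handed in, with the robot touching nothing.
It also fails if it takes over 51 s, if anything falls off the work surface, if the arm or the gripper's body presses on something with over 40 N, if the wrist force passes 120 N, or if a joint passes its speed limit or range.

## Robot

A 6-joint arm with a two-finger parallel gripper is mounted at the origin on the work surface. World frame = base frame: x ahead of the robot, y to its left, z up, the work surface at z = 0. Lengths are in m, angles in degrees, forces in N, time in s.
With the tool pointing down it reaches from about 0.25 to 0.725 m from the base axis. Payload 9.7 kg.
Tool frame: the origin (TCP) lies between the finger pads; the fingertips stand 19 mm ahead of it and the grasp point (between the pads) is the TCP; z points along the fingers, y is the line along which they close (so a half turn about z gives the same grasp; the last joint's range is limited). The gripper opens to 85 mm and grips with 20 to 120 N. Pads are 22 mm wide; open, the fingers measure 114 mm over their backs; the gripper's body (76 mm by 85 mm) begins 54 mm behind the grasp point. The pads swing forward as they close: fully open they stand 13 mm farther back than shut.
Start: joints at [-66.291, 4.979, 10.078, 95.1, 0, 90], TCP at [0.221, -0.504, 0.25] pointing down, gripper open.
Joint ranges: [-179.16, 179.16], [-48.56, 103.87], [-65.8, 70.77], [-126.05, 130.52], [-82.76, 87.17], [-180, 180]. Speed limits (degrees/s): [127.2, 127.2, 147.25, 180, 180, 180].

## Interface

Orientations are given as [roll, pitch, yaw] about the fixed x, y, z axes, in that order (R = Rz(yaw) Ry(pitch) Rx(roll)).
In Python, from workcell import bot gives the robot as it stands. The module is installed in compiled form; this text tells all that it offers.
- The arm moves only by the shell command python3 -m crank 'ROWS' [OPENING] [FORCE]. ROWS is JSON, a list that holds one entry, the list of rows, each a list of 6 numbers: the shift along the world's x, y, z as a fraction of full scale, then the turn, a rotation vector about the world's x, y, z as a fraction of full scale. In form: [[[x, y, z, wx, wy, wz], ...]]. A call has 1 to 20 rows; each row shifts and turns the commanded pose from where the row before left it; what a row does not reach is not made up. Full scale, the value 1, is 20 mm for a shift and 0.12 rad for a turn. A row lasts 1/12 s, in which the tool goes at most 41.7 mm and 7.16 degrees, less where a joint would pass 70% of its speed; a pose out of reach is approached as far as the arm can. A call with a number of a shift or a turn outside -1 to 1 is refused whole. A call with a gripper value outside its range is refused whole. OPENING is the opening, from 0 (shut) to 1 (fully open), set as the call begins (- or left out, the last holds). The fingers move at their own pace and stop on an object; FORCE is the grip in N (left out, the last holds). Time passes only in rows, so rows that do not move let the fingers close. It gives the time, the measured TCP pose, the force, the opening and the grip force at its end, in the units of the state.
- bot.get_obs(): the state, without advancing time (a new reading comes with each control period).
- bot.camera(name): name is "scene" or "side" or "wrist"; returns the picture (400x640x3 uint8, red, green, blue); there is no depth.
- bot.camera_model(name): a dict with "vertical_fov" (degrees; the focal length in pixels is half the picture's height over the tangent of half this angle, whatever the lens; pixels are square), "cx", "cy" (the principal point, pixels), "k1" (the pictures are not rectified: a ray, as slopes to the right and down, at radius r is drawn at 1 + k1 r^2 times it, then the intrinsics apply), "R" (3x3) and "t" (3): a world point X has camera coordinates R X + t. Camera axes: x right, y down, z forward; pixel columns grow to the right and rows downward; lengths in m; the calibration is good to about 2 mm. A picture is of the moment at which its call begins: read the wrist's pose just before it. camera_model takes no time and is no camera call; for the wrist camera it gives the pose at the moment of the call.
- bot.job_done(): hands the job in; it is judged then, once.
The state is a dict: "time": time; "q": joint angles; "qd": joint speeds; "joint_efforts": joint torques, N m; "ee_pos": TCP position; "tcp_rot": TCP orientation; "wrist_force": force on the tool from outside, world axes, zero at the start; "torque": the same for the moment, N m; "opening": finger opening in m; "grasp_force": force on a finger pad.
Only numpy, scipy, OpenCV 4.12 (cv2) and the standard library are available. Lean on these libraries where they do the work, as an engineer would, in place of code of your own. Each camera call takes 0.05 s, during which the arm holds its last target. There are 200 camera calls.

## Working session

There is one attempt and no reset: what is moved stays moved. The work goes in short steps, Python scripts to look and compute and a shell command to move; the robot and the scene stay as the last step left them, time stands still between calls to the robot, and variables do not carry over. Pictures are saved under pics/ and viewed, at most 10 in all, crops included, and the job is handed in when it is done.

```bash
mkdir -p pics; python3 - <<'E'
from workcell import bot
import cv2
for n in("scene","side"):
    cv2.imwrite(f"pics/{n}0.png",bot.camera(n)[:,:,::-1])
    print(n,bot.camera_model(n))
o=bot.get_obs();print(o['time'],o['ee_pos'],o['tcp_rot'],o['opening'])
E
```

```text
scene {'vertical_fov': 51.638263945797014, 'cx': 319.28108652761654, 'cy': 204.21168590085713, 'k1': -0.0025321143728370106, 'R': array([[ 0.88204835,  0.47106379,  0.00946656],
       [ 0.38567174, -0.71032226, -0.58881202],
       [-0.27064371,  0.52301166, -0.80821457]]), 't': array([-0.565539  , -0.12594984,  1.48592853])}
side {'vertical_fov': 48.04905561546533, 'cx': 321.0051056424764, 'cy': 201.52281825463766, 'k1': -0.09952341758707356, 'R': array([[-0.68827075, -0.72545288, -0.00122564],
       [-0.50596656,  0.48124327, -0.71582313],
       [ 0.51988578, -0.49205999, -0.69828056]]), 't': array([0.46280448, 0.36991847, 1.00544306])}
0.1 [ 0.22108306 -0.50340887  0.2496691 ] [-1.79933411e+02  6.80442905e-05  2.37113877e+01] 0.08548615416346723
```

View pics/scene0.png

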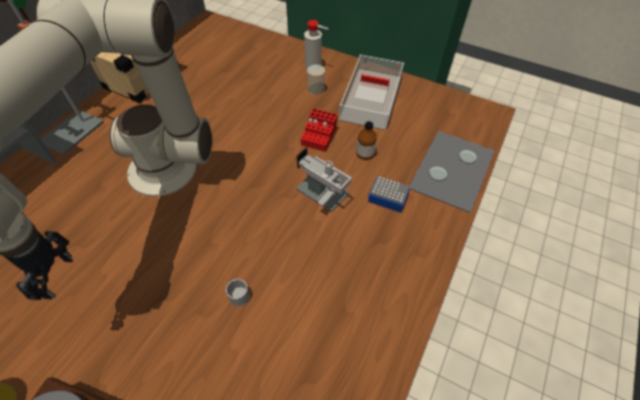

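View pics/side0.png

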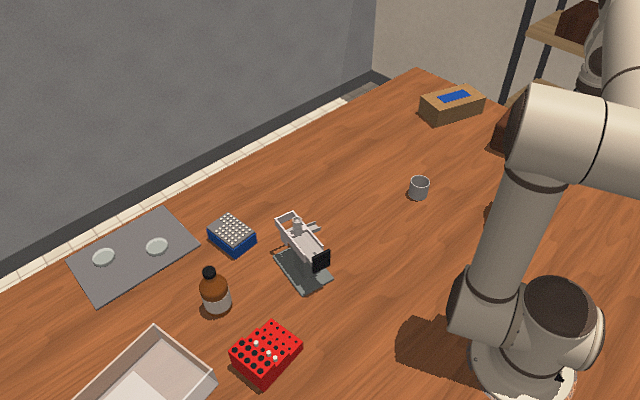

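The scene view shows the beaker at about (237,291), and the dispenser at about (325,185) with its black plate at (302,158). In the side view the beaker is at (419,187), the dispenser at (300,250) and the plate at (321,261). Next I'll enlarge these.

```bash
cat > h.py <<'E'
import cv2,numpy as np
from workcell import bot
def crop(im,x,y,w,h,s):
    c=cv2.resize(im[y:y+h,x:x+w],None,fx=s,fy=s,interpolation=cv2.INTER_CUBIC)
    for u in range(-(-x//10)*10,x+w,10):
        cv2.line(c,((u-x)*s,0),((u-x)*s,6),(0,255,255),1)
        if u%20==0:cv2.putText(c,str(u),((u-x)*s,16),0,.35,(0,255,255),1)
    for v in range(-(-y//10)*10,y+h,10):
        cv2.line(c,(0,(v-y)*s),(6,(v-y)*s),(0,255,255),1)
        if v%20==0:cv2.putText(c,str(v),(8,(v-y)*s+4),0,.35,(0,255,255),1)
    return c
def K(m):
    f=200/np.tan(np.radians(m['vertical_fov']/2));return np.array([[f,0,m['cx']],[0,f,m['cy']],[0,0,1]])
def proj(m,X):
    return cv2.projectPoints(np.atleast_2d(X).astype(float),cv2.Rodrigues(m['R'])[0],m['t'],K(m),np.array([m['k1'],0,0,0.]))[0][:,0]
def ray(m,p):
    n=cv2.undistortPoints(np.array([[p]],float),K(m),np.array([m['k1'],0,0,0.]))[0,0]
    d=m['R'].T@np.r_[n,1];return -m['R'].T@m['t'],d/np.linalg.norm(d)
def tri(obs):
    A=0;b=0
    for m,p in obs:
        c,d=ray(m,p);P=np.eye(3)-np.outer(d,d);A=A+P;b=b+P@c
    return np.linalg.solve(A,b)
def onz(m,p,z):
    c,d=ray(m,p);return c+d*(z-c[2])/d[2]
E
python3 - <<'E'
from h import *
a=cv2.imread('pics/scene0.png');b=cv2.imread('pics/side0.png')
o=np.zeros((600,800,3),np.uint8)
for im,x,y,w,h,s,X,Y in((a,290,145,65,65,6,0,0),(b,265,200,70,100,6,395,0),(a,217,272,40,35,5,0,395),(b,400,170,38,35,5,205,395)):
    c=crop(im,x,y,w,h,s)[:600-Y,:800-X];o[Y:Y+c.shape[0],X:X+c.shape[1]]=c
cv2.imwrite('pics/m.png',o)
E
```

```text
(no output)
```

View pics/m.png

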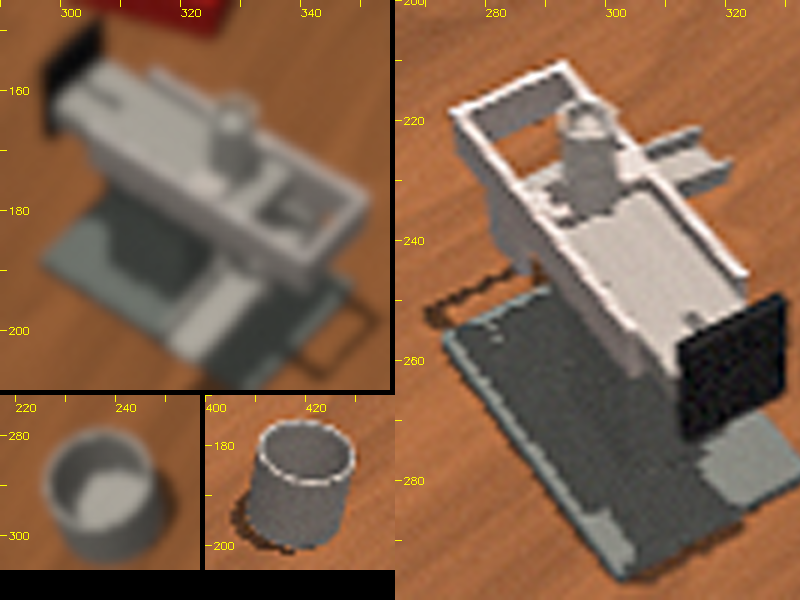

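The crops show the tube top at scene (328.7,162.5) and side (296.7,219.2). The beaker rim centre is at scene (236.8,289.4) and side (420.2,181.6). Guide, base and plate corners can also be read. I'll fit the dispenser pose and triangulate the beaker.

```bash
python3 - <<'E'
from h import *
from scipy.optimize import least_squares
S,D=bot.camera_model('scene'),bot.camera_model('side')
print('rim',tri([(S,(236.8,289.4)),(D,(420.2,181.6))])," tube",tri([(S,(328.7,162.5)),(D,(296.7,219.2))]))
O=[(S,(328.7,162.5),(0,0,168)),(S,(351.7,177.5),(71,29,126)),(S,(340.8,189.2),(71,-29,126)),(S,(296.7,188.3),(-103,-45,10)),
(D,(296.7,219.2),(0,0,168)),(D,(275,218.7),(71,29,126)),(D,(293,210.8),(71,-29,126)),(D,(323.3,245.8),(-76,-29,126)),
(D,(273.3,255.8),(53,55,10)),(D,(303.3,296.2),(-103,55,10)),(D,(330,249.2),(-113,-25,148)),(D,(312.5,257.5),(-113,25,148)),(D,(314.2,272.8),(-113,25,88))]
def W(p,X):
    X=np.array(X)/1000;c,s=np.cos(p[2]),np.sin(p[2])
    return np.array([p[0]+c*X[0]-s*X[1],p[1]+s*X[0]+c*X[1],X[2]+p[3]])
f=lambda p:np.concatenate([proj(m,W(p,X))[0]-u for m,u,X in O])
r=least_squares(f,[.55,.1,-.3,0],loss='soft_l1')
print(r.x,np.degrees(r.x[2]));print(r.fun.reshape(-1,2).round(1).tolist())
for n,X in dict(plate=(-113,0,135),stand=(30,-94,0),lip=(30,-80,67)).items():print(n,W(r.x,X))
np.save('pose.npy',r.x)
for n,X in dict(lipL=(44,-80,77),lipR=(16,-80,77)).items():print(n,proj(S,W(r.x,X)),proj(D,W(r.x,X)))
# beaker check: bottom extremes
E
```

```text
rim [ 0.52080586 -0.27362873  0.05050508]  tube [0.57556196 0.17687183 0.16907211]
[ 0.57614018  0.17445384 -0.16475679 -0.00203526] -9.439868835930962
[[-0.9, 1.4], [-0.9, 0.2], [-0.7, -0.1], [-1.8, 0.1], [-0.3, 0.0], [-1.9, -0.2], [-0.8, -1.3], [0.2, -1.0], [-1.9, -0.3], [-1.3, -0.7], [0.9, 0.3], [0.8, 1.3], [-0.6, 1.5]]
plate [0.46467039 0.19298724 0.13296474]
stand [ 0.59031676  0.07680639 -0.00203526]
lip [0.59261293 0.0906168  0.06496474]
lipL [[322.97083272 204.54501582]] [[314.14072325 220.54147752]]
lipR [[315.97687475 200.17607696]] [[319.8675848  226.80924076]]
```

```bash
python3 -m crank '[[[1,0.765,-0.15,0,0,0.55],[1,0.765,-0.15,0,0,0.55],[1,0.765,-0.15,0,0,0.55],[1,0.765,-0.15,0,0,0.55],[1,0.765,-0.15,0,0,0.55],[1,0.765,-0.15,0,0,0.55],[1,0.765,-0.15,0,0,0.55],[1,0.765,-0.15,0,0,0.55],[1,0.765,-0.15,0,0,0.55],[1,0.765,-0.15,0,0,0.55],[1,0.765,-0.15,0,0,0.55],[1,0.765,-0.15,0,0,0.55],[1,0.765,-0.15,0,0,0.55],[1,0.765,-0.15,0,0,0.55],[1,0.765,-0.15,0,0,0.55],[0,0,0,0,0,0],[0,0,0,0,0,0]]]' 1 40
python3 - <<'E'
from h import *
im=bot.camera('wrist')[:,:,::-1];cv2.imwrite('pics/w1.png',im)
m=bot.camera_model('wrist');np.save('w1.npy',m)
print(m['R'],m['t'],-m['R'].T@m['t'],proj(m,[[.5208,-.2736,.055],[.5208,-.2736,0]]))
E
```

```text
time: 1.52
ee_pos: [0.5216, -0.2732, 0.2043]
tcp_rot: [-179.9, -0.0, 80.5]
wrist_force: [-0.2, -0.3, 0.1]
opening: 0.0855
grasp_force: 0.0
[[ 0.98605888 -0.16639351 -0.00103841]
 [-0.1577719  -0.93691334  0.31193176]
 [-0.05287632 -0.30741925 -0.95010394]] [-0.55937225 -0.20048283  0.2804079 ] [ 0.53477036 -0.19470816  0.32837276] [[317.18770203 192.3393934 ]
 [317.29392081 179.090714  ]]
```

View pics/w1.png

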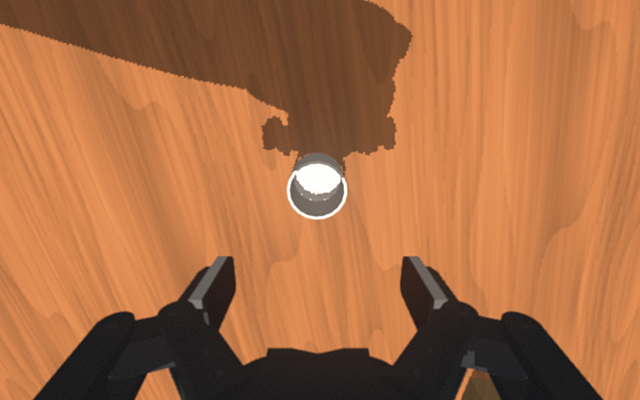

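The wrist view shows the beaker rim centred at about (317.3,190), midway between the fingers. That is within about 2 mm of the estimate, so I'll descend and grip.

```bash
python3 -m crank '[[[0,-0.015,-0.82,0,0,0],[0,-0.015,-0.82,0,0,0],[0,-0.015,-0.82,0,0,0],[0,-0.015,-0.82,0,0,0],[0,-0.015,-0.82,0,0,0],[0,-0.015,-0.82,0,0,0],[0,-0.015,-0.82,0,0,0],[0,-0.015,-0.82,0,0,0],[0,-0.015,-0.82,0,0,0],[0,0,-0.82,0,0,0],[0,0,0,0,0,0]]]' 1 40
python3 -m crank '[[[0,0,0,0,0,0],[0,0,0,0,0,0],[0,0,0,0,0,0],[0,0,0,0,0,0],[0,0,0,0,0,0],[0,0,0,0,0,0],[0,0,0,0,0,0],[0,0,0,0,0,0]]]' 0.5 40
python3 - <<'E'
from h import *
p=np.load('pose.npy')
S,D=bot.camera_model('scene'),bot.camera_model('side')
c,s=np.cos(p[2]),np.sin(p[2]);R=np.array([[c,-s],[s,c]])
for n,a,z in(('box',(388,197),0.03),('bottle',(366,150),.03)):
    w=onz(S,a,z);print(n,w,(R.T@(w[:2]-p[:2])).round(3))
for q in((30,-150),(30,-94),(-135,0)):print(q,p[:2]+R@(np.array(q)/1000))
E
```

```text
time: 2.48
ee_pos: [0.5187, -0.2769, 0.0381]
tcp_rot: [-179.7, -0.1, 80.3]
wrist_force: [-0.7, 0.1, -0.2]
opening: 0.0854
grasp_force: 0.0
time: 3.15
ee_pos: [0.5217, -0.2775, 0.0431]
tcp_rot: [179.9, 0.1, 80.4]
wrist_force: [-1.9, -1.0, 6.4]
opening: 0.0573
grasp_force: 43.6
box [0.76864116 0.24914823 0.03      ] [0.178 0.105]
bottle [0.61506519 0.41057289 0.03      ] [-0.     0.239]
(30, -150) [0.58113206 0.02156472]
(30, -94) [0.59031676 0.07680639]
(-135, 0) [0.44296831 0.19659551]
```

```bash
python3 -m crank '[[[0,0,0.6,0,0,0],[0,0,0.8,0,0,0],[0.1,0.5,0.8,0,0,0.935],[0.1,0.5,0.3,0,0,0.935],[0.1,0.5,0,0,0,0.935],[0.1,0.5,0,0,0,0.935],[0.1,0.5,0,0,0,0.935],[0.1,0.5,0,0,0,0.935],[0.1,0.5,0,0,0,0.935],[0.1,0.5,0,0,0,0.935],[0.1,0.5,0,0,0,0.935],[0.1,0.5,0,0,0,0.935],[0.1,0.5,0,0,0,0.935],[0.1,0.5,0,0,0,0.935],[0.1,0.5,0,0,0,0.935],[0.1,0.5,0,0,0,0.935]]]'
python3 -m crank '[[[0.1,0.5,0,0,0,0.935],[0.1,0.5,0,0,0,0.935],[0.1,0.5,0,0,0,0.935],[0.1,0.5,0,0,0,0.935],[0.1,0.5,0,0,0,0.935],[0.1,0.5,0,0,0,0.935],[0.1,0.5,0,0,0,0.935],[0.1,0.5,0,0,0,0.935],[0.1,0.5,0,0,0,0.935],[0.1,0.5,0,0,0,0.935],[0.1,0.5,0,0,0,0.935],[0.1,0.5,0,0,0,0.935],[0.1,0.5,0,0,0,0.935],[0.1,0.5,0,0,0,0.935],[0,0,0,0,0,0],[0,0,0,0,0,0]]]'
python3 - <<'E'
from h import *
im=bot.camera('wrist')[:,:,::-1];cv2.imwrite('pics/w2.png',im)
m=bot.camera_model('wrist');p=np.load('pose.npy');c,s=np.cos(p[2]),np.sin(p[2]);R=np.array([[c,-s],[s,c]])
for X in((44,-80,77),(16,-80,77),(30,-80,67),(71,-29,126),(-76,-29,126),(0,0,168),(53,-45,10),(-103,-45,10)):
    X=np.array(X)/1000;print(X,proj(m,np.r_[p[:2]+R@X[:2],X[2]]).round(1))
o=bot.get_obs();print('tcp in disp',R.T@(o['ee_pos'][:2]-p[:2]))
E
```

```text
time: 4.48
ee_pos: [0.5494, -0.1362, 0.0923]
tcp_rot: [180.0, 0.0, 170.8]
wrist_force: [-0.1, -0.5, -1.1]
opening: 0.0579
grasp_force: 43.2
time: 5.82
ee_pos: [0.5773, 0.0035, 0.092]
tcp_rot: [-180.0, 0.0, -99.7]
wrist_force: [-0.1, -0.5, -0.3]
opening: 0.0579
grasp_force: 43.2
[ 0.044 -0.08   0.077] [[295.7 383.9]]
[ 0.016 -0.08   0.077] [[339.2 383.7]]
[ 0.03  -0.08   0.067] [[317.5 370.5]]
[ 0.071 -0.029  0.126] [[243.  533.2]]
[-0.076 -0.029  0.126] [[510.9 530.2]]
[0.    0.    0.168] [[384.9 693.2]]
[ 0.053 -0.045  0.01 ] [[292.2 345.4]]
[-0.103 -0.045  0.01 ] [[464.8 344. ]]
tcp in disp [ 0.02910904 -0.16890457]
```

View pics/w2.png

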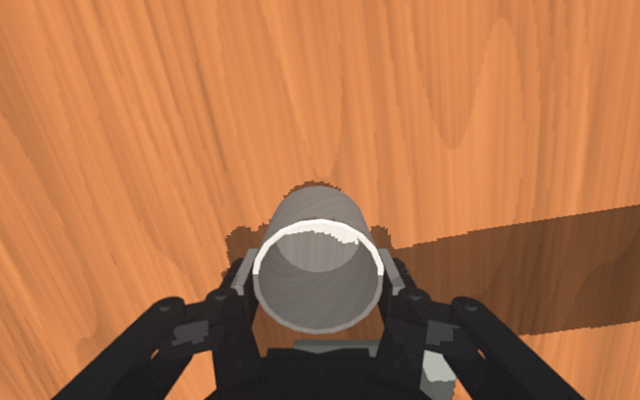

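The wrist view shows the beaker centred in the fingers, with its rim at about (318,275). The base edge is at row 343 against 345 predicted, so the pose is good to about 2 mm. I'll lower the beaker outside the chute.

```bash
python3 - <<'E'
from h import *
m=bot.camera_model('wrist');p=np.load('pose.npy');c,s=np.cos(p[2]),np.sin(p[2]);R=np.array([[c,-s],[s,c]])
b=onz(m,(318,275),.104)[:2];print('beaker in disp',R.T@(b-p[:2]),'tcp off',b-bot.get_obs()['ee_pos'][:2])
print('base edge disp',R.T@(onz(m,(325,343),.010)[:2]-p[:2]), R.T@(onz(m,(295,343),.010)[:2]-p[:2]))
E
python3 -m crank '[[[0,0,-0.5,0,0,0],[0,0,-0.8,0,0,0],[0,0,-0.7,0,0,0],[0,0,-0.3,0,0,0],[0,0,0,0,0,0]]]'
```

```text
beaker in disp [ 0.02913934 -0.17809576] tcp off [-0.00147758 -0.00907169]
base edge disp [ 0.0234614 -0.0475591] [ 0.05042581 -0.04769208]
time: 6.28
ee_pos: [0.5763, 0.0027, 0.0441]
tcp_rot: [179.9, -0.0, -99.7]
wrist_force: [0.9, 0.3, -0.8]
opening: 0.0585
grasp_force: 43.2
```

```bash
python3 - <<'E'
from h import *
a=bot.camera('scene')[:,:,::-1];b=bot.camera('side')[:,:,::-1];w=bot.camera('wrist')[:,:,::-1]
m=bot.camera_model('wrist');S,D=bot.camera_model('scene'),bot.camera_model('side')
t=bot.get_obs()['ee_pos'];P=np.r_[t[:2],.055];print(t)
th=np.linspace(0,6.28,60)
for n,M in(('w',m),('S',S),('D',D)):print(n,proj(M,[P,P+[.0,.005,0]]).round(1).tolist())
u=proj(S,P)[0].astype(int);v=proj(D,P)[0].astype(int)
o=np.zeros((600,800,3),np.uint8)
for im,x,y,ww,h,s,X,Y in((a,u[0]-28,u[1]-25,56,50,7,0,0),(b,v[0]-28,v[1]-25,56,50,7,400,0),(w,230,200,180,80,4,0,355)):
    c=crop(im,x,y,ww,h,s)[:600-Y,:800-X];o[Y:Y+c.shape[0],X:X+c.shape[1]]=c
cv2.imwrite('pics/m2.png',o)
E
```

```text
[0.57718155 0.00291434 0.04534854]
w [[318.1, 289.2], [319.9, 298.2]]
S [[301.8, 224.2], [302.6, 223.0]]
D [[343.5, 215.7], [342.2, 216.6]]
```

View pics/m2.png

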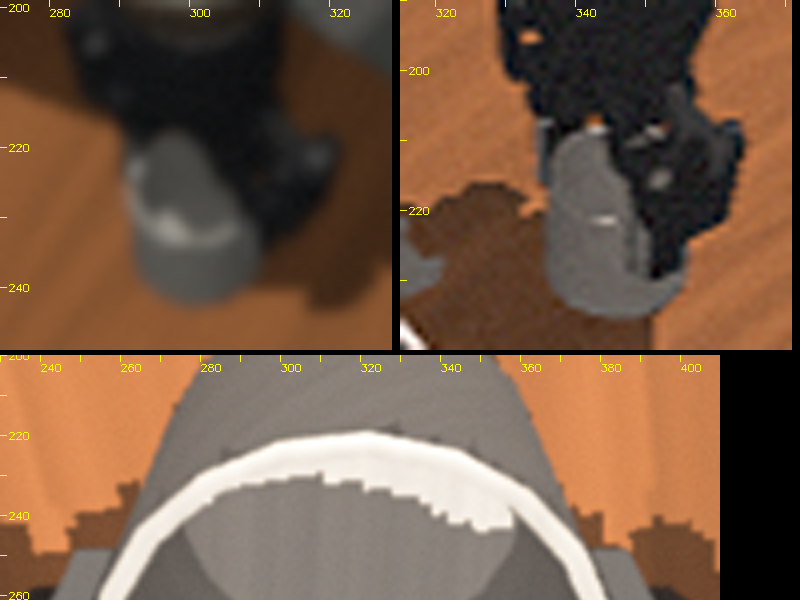

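```bash
python3 - <<'E'
from h import *
m=bot.camera_model('wrist');S,D=bot.camera_model('scene'),bot.camera_model('side')
t=bot.get_obs()['ee_pos'];p=np.load('pose.npy')
th=np.linspace(0,6.283,200);ring=np.c_[.03*np.cos(th),.03*np.sin(th),0*th]
for d in(0,-.003,-.006,-.009):
    q=np.r_[t[0]+d*.164,t[1]+d*.986,.002];B=ring+q;T=B+[0,0,.055]
    s=proj(S,B);k=proj(D,B);w=proj(m,T)
    print(d,'S bottom y',s[:,1].max().round(1),'left',s[:,0].min().round(1),'right',s[:,0].max().round(1),'D bottom',k[:,1].max().round(1),'L/R',k[:,0].min().round(1),k[:,0].max().round(1),'W top',w[:,1].min().round(1),w[:,1].max().round(1))
E
```

```text
0 S bottom y 241.3 left 292.8 right 311.5 D bottom 236.1 L/R 332.5 353.2 W top 231.7 343.7
-0.003 S bottom y 241.9 left 292.2 right 310.9 D bottom 235.7 L/R 333.4 354.0 W top 225.1 338.9
-0.006 S bottom y 242.6 left 291.6 right 310.3 D bottom 235.2 L/R 334.2 354.8 W top 218.5 334.0
-0.009 S bottom y 243.2 left 291.0 right 309.8 D bottom 234.8 L/R 335.0 355.6 W top 211.7 329.0
```

The rim and base outlines put the beaker about 6 mm beyond the TCP, away from the dispenser. To bring it under the lip I'll move it about 80 mm along dispenser +y, checking the force midway.

```bash
python3 -m crank '[[[0.05,0.3,0,0,0,0],[0.09,0.5,0,0,0,0],[0.09,0.5,0,0,0,0],[0.09,0.5,0,0,0,0],[0.09,0.5,0,0,0,0],[0,0,0,0,0,0]]]'
python3 -m crank '[[[0.09,0.4,0,0,0,0],[0.07,0.4,0,0,0,0],[0.07,0.4,0,0,0,0],[0.06,0.35,0,0,0,0],[0.03,0.15,0,0,0,0],[0,0,0,0,0,0]]]'
```

```text
time: 6.93
ee_pos: [0.5857, 0.0515, 0.0453]
tcp_rot: [-180.0, 0.0, -99.5]
wrist_force: [-0.3, -1.1, -1.0]
opening: 0.0584
grasp_force: 43.2
time: 7.43
ee_pos: [0.5918, 0.084, 0.0452]
tcp_rot: [180.0, 0.0, -99.5]
wrist_force: [0.2, 0.0, -0.9]
opening: 0.058
grasp_force: 43.1
```

```bash
python3 -m crank '[[[0,0,-0.1,0,0,0],[0,0,0,0,0,0]]]'
python3 -m crank '[[[0,0,0,0,0,0],[0,0,0,0,0,0],[0,0,0,0,0,0],[0,0,0,0,0,0],[0,0,0,0,0,0],[0,0,0,0,0,0]]]' 1
python3 - <<'E'
from h import *
w=bot.camera('wrist')[:,:,::-1];cv2.imwrite('pics/w3.png',w)
m=bot.camera_model('wrist')
t=bot.get_obs()['ee_pos'];print(t,bot.get_obs()['opening'])
p=np.load('pose.npy');c,s=np.cos(p[2]),np.sin(p[2]);R=np.array([[c,-s],[s,c]])
th=np.linspace(0,6.283,200)
for y in(-.09,-.095,-.1,-.105):
    T=np.array([np.r_[p[:2]+R@[.03+.03*np.cos(a),y+.03*np.sin(a)],.055] for a in th]);w=proj(m,T);print(y,w.min(0),w.max(0))
print(proj(m,[np.r_[p[:2]+R@X[:2],X[2]] for X in np.array([[.044,-.08,.077],[.016,-.08,.077],[.03,-.08,.067]])]))
E
```

```text
time: 7.6
ee_pos: [0.5919, 0.0831, 0.0432]
tcp_rot: [-180.0, 0.0, -99.6]
wrist_force: [-0.4, 0.1, -1.2]
opening: 0.0579
grasp_force: 43.2
time: 8.1
ee_pos: [0.5918, 0.0831, 0.0433]
tcp_rot: [-180.0, 0.0, -99.6]
wrist_force: [0.1, 0.0, 0.8]
opening: 0.0853
grasp_force: 0.0
[0.59174704 0.08318002 0.04329716] 0.085450385513982
-0.09 [252.71263825 226.17388578] [385.24007463 339.69777444]
-0.095 [251.87605527 215.05427378] [386.0575001  331.46548923]
-0.1 [251.02087831 203.63745516] [386.89293942 323.03378035]
-0.105 [250.14658905 191.91316484] [387.74688666 314.39608108]
[[283.6186982  342.15044776]
 [354.86446504 342.01445702]
 [319.11393243 323.97239327]]
```

View pics/w3.png

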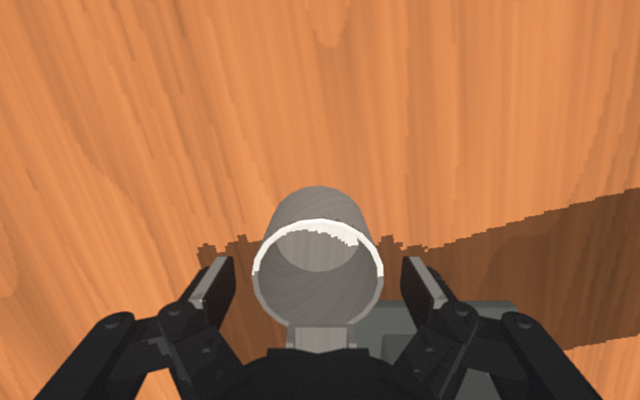

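The wrist view shows the beaker standing upright, its far rim at (318,218). The lip edge at row 326, columns 288–352, overlaps the near rim and is centred on it. The beaker is within about 2 mm of the stand point, so I'll retreat and go to the plate.

```bash
python3 -m crank '[[[0,0,0.5,0,0,0],[0,0,1,0,0,0],[0,0,1,0,0,0],[0,0,1,0,0,0],[0,0,1,0,0,0],[0,0,1,0,0,0],[0,0,1,0,0,0],[0,0,1,0,0,0],[0,0,1,0,0,0],[0,0,1,0,0,0],[0,0,0.5,0,0,0]]]'
python3 -m crank '[[[-0.62,0.42,0,0,0,-0.935],[-0.62,0.42,0,0,0,-0.935],[-0.62,0.42,0,0,0,-0.935],[-0.62,0.42,0,0,0,-0.935],[-0.62,0.42,0,0,0,-0.935],[-0.62,0.42,0,0,0,-0.935],[-0.62,0.42,0,0,0,-0.935],[-0.62,0.42,0,0,0,-0.935],[-0.62,0.42,0,0,0,-0.935],[-0.62,0.42,0,0,0,-0.935],[-0.62,0.42,0,0,0,-0.935],[-0.62,0.42,0,0,0,-0.935],[-0.62,0.42,0,0,0,-0.935],[-0.62,0.42,0,0,0,-0.935],[0,0,0,0,0,0]]]' 0
python3 -m crank '[[[0,0,-0.8,0,0,0],[0,0,-1,0,0,0],[0,0,-1,0,0,0],[0,0,-1,0,0,0],[0,0,-1,0,0,0],[0,0,-0.4,0,0,0],[0,0,0,0,0,0]]]'
python3 - <<'E'
from h import *
p=np.load('pose.npy');c,s=np.cos(p[2]),np.sin(p[2]);R=np.array([[c,-s],[s,c]])
a=bot.camera('scene')[:,:,::-1];b=bot.camera('side')[:,:,::-1]
print('tcp disp',R.T@(bot.get_obs()['ee_pos'][:2]-p[:2]))
o=np.zeros((480,800,3),np.uint8)
for im,x,y,ww,h,s,X,Y in((a,265,130,80,95,5,0,0),(b,260,180,80,95,5,400,0)):
    c=crop(im,x,y,ww,h,s);o[Y:Y+c.shape[0],X:X+c.shape[1]]=c
cv2.imwrite('pics/m3.png',o)
E
```

```text
time: 9.07
ee_pos: [0.5921, 0.0833, 0.2468]
tcp_rot: [-179.8, 0.1, -99.6]
wrist_force: [0.9, 0.3, 0.4]
opening: 0.0853
grasp_force: 0.0
time: 10.32
ee_pos: [0.4166, 0.2017, 0.2438]
tcp_rot: [180.0, -0.0, 170.1]
wrist_force: [-0.5, 0.2, 0.3]
opening: 0.0001
grasp_force: 0.0
time: 10.9
ee_pos: [0.4175, 0.2002, 0.1375]
tcp_rot: [-179.9, -0.1, 170.5]
wrist_force: [-0.9, -0.9, -0.0]
opening: -0.0001
grasp_force: 0.0
tcp disp [-1.59860344e-01  6.56695736e-05]
```

View pics/m3.png

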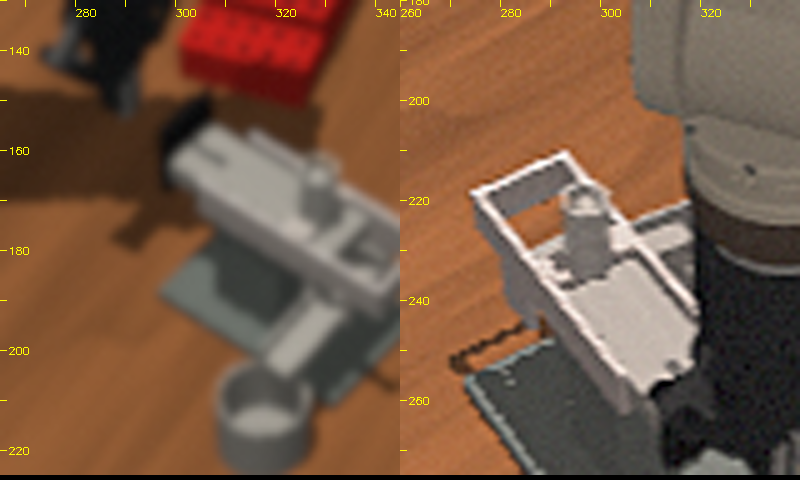

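The beaker stands under the lip at scene (265,400)/5, and the finger is behind the black plate at its middle. I'll advance and feel for contact.

```bash
python3 -m crank '[[[0.49,-0.082,0,0,0,0],[0.49,-0.082,0,0,0,0],[0.49,-0.082,0,0,0,0],[0,0,0,0,0,0]]]'
python3 -m crank '[[[0.15,-0.025,0,0,0,0],[0.15,-0.025,0,0,0,0],[0.15,-0.025,0,0,0,0],[0,0,0,0,0,0]]]'
```

```text
time: 11.33
ee_pos: [0.4497, 0.1957, 0.1396]
tcp_rot: [180.0, 0.1, 170.4]
wrist_force: [-0.3, 0.4, -0.2]
opening: 0.0001
grasp_force: 0.0
time: 11.67
ee_pos: [0.4565, 0.1943, 0.1392]
tcp_rot: [-180.0, -0.0, 170.4]
wrist_force: [-3.4, -0.4, 1.2]
opening: -0.0002
grasp_force: 1.5
```

```bash
python3 -m crank '[[[0.4,-0.066,0,0,0,0],[0.4,-0.066,0,0,0,0],[0.4,-0.066,0,0,0,0],[0,0,0,0,0,0]]]'
python3 -m crank '[[[0.05,-0.008,0,0,0,0],[0.05,-0.008,0,0,0,0],[0.05,-0.008,0,0,0,0],[0,0,0,0,0,0]]]'
```

```text
time: 12.0
ee_pos: [0.4802, 0.1901, 0.1392]
tcp_rot: [-180.0, -0.1, 170.4]
wrist_force: [-6.8, -0.1, 3.6]
opening: 0.0
grasp_force: 3.9
time: 12.33
ee_pos: [0.4822, 0.1898, 0.1392]
tcp_rot: [-179.9, -0.2, 170.4]
wrist_force: [-9.2, -1.4, 4.2]
opening: -0.0004
grasp_force: 4.2
```

```bash
python3 -m crank '[[[0.05,-0.008,0,0,0,0],[0.05,-0.008,0,0,0,0],[0,0,0,0,0,0]]]'
python3 -m crank '[[[0.05,-0.008,0,0,0,0],[0.05,-0.008,0,0,0,0],[0,0,0,0,0,0]]]'
```

```text
time: 12.58
ee_pos: [0.4836, 0.1895, 0.1392]
tcp_rot: [-179.9, -0.2, 170.5]
wrist_force: [-11.9, -0.5, 5.9]
opening: -0.0003
grasp_force: 6.1
time: 12.83
ee_pos: [0.4838, 0.1895, 0.1392]
tcp_rot: [-179.9, -0.4, 170.5]
wrist_force: [-23.9, 0.9, 10.6]
opening: -0.0001
grasp_force: 11.8
```

The force rose and the motion stalled at x 0.484, so the slide is on its stop. I'll release fully and then look.

```bash
python3 -m crank '[[[-0.3,0.05,0,0,0,0],[-0.5,0.083,0,0,0,0],[-0.5,0.083,0,0,0,0],[-0.5,0.083,0,0,0,0],[-0.3,0.05,0,0,0,0],[0,0,0,0,0,0],[0,0,0,0,0,0],[0,0,0,0,0,0],[0,0,0,0,0,0],[0,0,0,0,0,0],[0,0,0,0,0,0],[0,0,0,0,0,0],[0,0,0,0,0,0],[0,0,0,0,0,0]]]'
python3 - <<'E'
from h import *
a=bot.camera('scene')[:,:,::-1]
cv2.imwrite('pics/m4.png',crop(a,285,140,75,95,6))
E
```

```text
time: 14.0
ee_pos: [0.4456, 0.1963, 0.1392]
tcp_rot: [-180.0, -0.0, 170.4]
wrist_force: [-0.2, 0.4, 0.6]
opening: 0.0002
grasp_force: 0.0
```

View pics/m4.png

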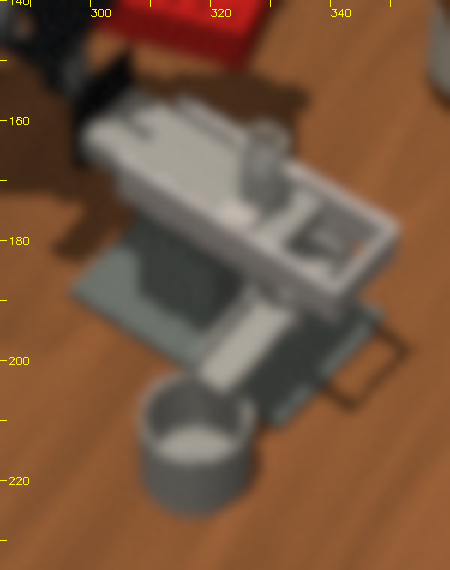

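There is no ball in the visible part of the beaker, but the near wall hides the side the ball would roll to. The slide is back with the plate at (300,158). I'll push again and check the count with the wrist camera afterwards.

```bash
python3 -m crank '[[[0.25,-0.042,0,0,0,0],[0.25,-0.042,0,0,0,0],[0.05,-0.008,0,0,0,0],[0,0,0,0,0,0]]]'
python3 -m crank '[[[0.35,-0.058,0,0,0,0],[0.4,-0.066,0,0,0,0],[0.4,-0.066,0,0,0,0],[0.1,-0.016,0,0,0,0],[0,0,0,0,0,0]]]'
python3 -m crank '[[[0.05,-0.008,0,0,0,0],[0.05,-0.008,0,0,0,0],[0.05,-0.008,0,0,0,0],[0,0,0,0,0,0]]]'
```

```text
time: 14.38
ee_pos: [0.4567, 0.1944, 0.1393]
tcp_rot: [180.0, -0.0, 170.4]
wrist_force: [-3.1, 0.5, 1.9]
opening: -0.0003
grasp_force: 1.6
time: 14.8
ee_pos: [0.4811, 0.1901, 0.1392]
tcp_rot: [-180.0, -0.1, 170.4]
wrist_force: [-8.7, -0.7, 5.6]
opening: 0.0002
grasp_force: 4.0
time: 15.13
ee_pos: [0.4835, 0.1897, 0.1392]
tcp_rot: [-180.0, -0.1, 170.4]
wrist_force: [-8.5, 0.3, 4.9]
opening: -0.0001
grasp_force: 4.4
```

```bash
python3 -m crank '[[[0.05,-0.008,0,0,0,0],[0.05,-0.008,0,0,0,0],[0,0,0,0,0,0]]]'
python3 -m crank '[[[0.03,-0.005,0,0,0,0],[0,0,0,0,0,0]]]'
```

```text
time: 15.38
ee_pos: [0.4838, 0.1896, 0.1393]
tcp_rot: [-180.0, -0.3, 170.5]
wrist_force: [-20.3, 1.9, 10.1]
opening: -0.0002
grasp_force: 9.8
time: 15.55
ee_pos: [0.4838, 0.1896, 0.1393]
tcp_rot: [-180.0, -0.4, 170.5]
wrist_force: [-23.6, 1.3, 11.1]
opening: -0.0001
grasp_force: 11.4
```

The slide is on its stop again. I'll retreat, rise and look into the beaker with the wrist camera.

```bash
python3 -m crank '[[[-0.3,0.05,0,0,0,0],[-0.5,0.083,0,0,0,0],[-0.5,0.083,0,0,0,0],[-0.5,0.083,0,0,0,0],[-0.3,0.05,0,0,0,0],[0,0,0.5,0,0,0],[0,0,1,0,0,0],[0,0,1,0,0,0],[0,0,1,0,0,0],[0,0,1,0,0,0],[0,0,1,0,0,0],[0,0,0.5,0,0,0]]]'
python3 -m crank '[[[0.9,-0.72,0,0,0,0],[0.9,-0.72,0,0,0,0],[0.9,-0.72,0,0,0,0],[0.9,-0.72,0,0,0,0],[0.9,-0.72,0,0,0,0],[0.9,-0.72,0,0,0,0],[0.9,-0.72,0,0,0,0],[0.9,-0.72,0,0,0,0],[0,0,0,0,0,0]]]'
python3 - <<'E'
from h import *
w=bot.camera('wrist')[:,:,::-1];m=bot.camera_model('wrist')
u,v=proj(m,[.591,.078,.03])[0].astype(int);print(u,v)
x,y=max(0,u-90),max(0,v-70)
cv2.imwrite('pics/w4.png',crop(w,x,y,190,140,4))
E
```

```text
time: 16.55
ee_pos: [0.446, 0.1965, 0.2624]
tcp_rot: [179.9, 0.2, 170.4]
wrist_force: [0.3, 0.3, 0.6]
opening: -0.0001
grasp_force: 0.0
time: 17.3
ee_pos: [0.5917, 0.0788, 0.258]
tcp_rot: [-179.9, -0.0, 170.3]
wrist_force: [0.5, -0.9, -0.4]
opening: -0.0001
grasp_force: 0.0
316 175
```

View pics/w4.png

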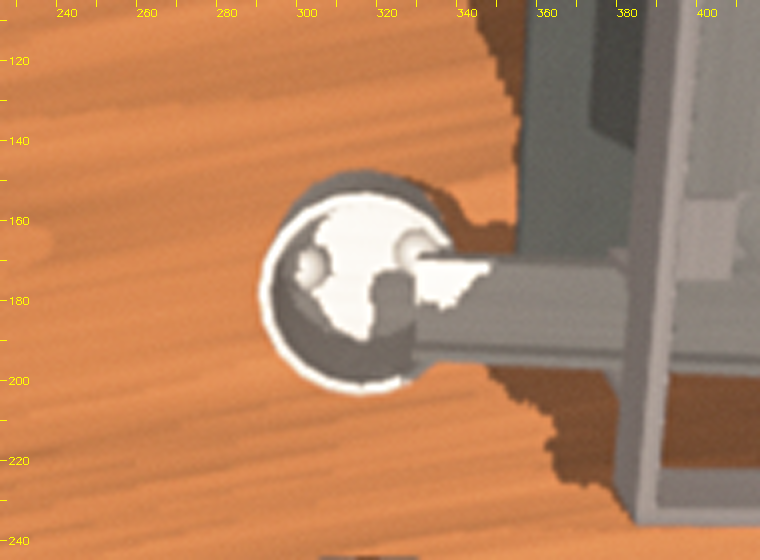

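The wrist view shows two balls in the beaker, at (302,171) and (328,168). The beaker is standing under the lip and the chute is empty.

```bash
python3 -m crank '[[[0,0,0,0,0,0],[0,0,0,0,0,0],[0,0,0,0,0,0],[0,0,0,0,0,0],[0,0,0,0,0,0],[0,0,0,0,0,0]]]' && python3 -c "
from workcell import bot
print(bot.job_done())"
```

```text
time: 17.85
ee_pos: [0.5889, 0.0815, 0.2596]
tcp_rot: [180.0, 0.0, 170.5]
wrist_force: [0.3, -0.1, -0.2]
opening: -0.0001
grasp_force: 0.0
the job is handed in; nothing more can be done
None
```

The job is handed in at 17.9 s: the beaker stands under the chute lip with exactly two balls in it, after two full strokes of the slide.

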